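# Set the bench turret punch to the 3.5 mm tube

### The job

The turret punch on the shoemaker's bench is set to the wrong tube: the red-headed tube is the 2 mm one, and going clockwise seen from above each next tube is half a millimetre larger. Click the turret round until the 3.5 mm tube stands under the lever's roller, then press the lever down until that tube bears lightly on the white pad, wait there a moment, and let the lever rise again. Never bring a tube down hard or bring a wrong tube down on the pad, and leave the last, the jar and the hammer where they are.

Things in the scene. Friction and masses are not known exactly. Their poses are not given: they have to be found in the camera images.
- press: Blue cast frame of the bench turret punch, fixed, base 260 x 160 x 20 mm. Origin on the work surface under the turret's upright axis; x points from that axis to the working station, 56 mm ahead, over the white pad and under the lever's roller; z up; the lever sticks out to +y. Column and lever head, 177 mm high, at x 66 to 129, y -65 to 25 mm; sprung index plunger, 127 mm high, at x = -104 mm.
- hub (a point): Point on the turret's axis at gripping height, 203 mm up, in the round black knurled hub knob: 44 mm diameter, from 183 to 215 mm above the work surface, on a 24 mm stem. The turret turns endlessly both ways about this upright axis. The round knob slips in fingers that grip too lightly (under about 10 N), so turning the wrist by an angle does not ensure a click.
- disc (a point): Centre of the top of the turret's scalloped steel disc, 152 mm across, 105 to 125 mm up. It carries eight tubes at 45 degree steps on a 56 mm radius: eight click positions, each with a tube at the station. A sprung roller resists by 0.2 N m as a click is left, falling to zero halfway (22.5 degrees); past halfway it drives the disc on into the next click, also when let go.
- red_head (a point): Centre of the top of the red tube head (2 mm tube), 150 mm up, 56 mm from the axis; heads are 16 mm across and 25 mm tall, the others steel. Clockwise from it, seen from above: 2.5, 3, 3.5, 4, 4.5, 5, 5.5 mm. With 3.5 mm at the station it is 135 degrees counterclockwise of the station: x = -39.6, y = 39.6 mm in press. Starts 1.5 to 4 clicks away, at times halfway between two.
- pad: White punching pad, 32 mm across, on an anvil post under the working station; origin at the centre of its top face, 68 to 72 mm above the work surface (set differently each time). The tubes stand out of their holders by unequal, unknown lengths: with the lever up their tips are some 3 to 15 mm above the pad, so the meeting has to be felt. To bear lightly is some 8 to 25 N on the pad; above 35 N the edge dulls.
- lever_grip (a point): Top of the middle of the lever's black sleeve grip: 24 mm diameter, 94 mm long over round ends, along press's y axis; 196 mm up with the lever up, at x = 56, y = 130 mm in press. At the grip it takes 1 to 2 N to start and 2 to 4 N while the tube goes down; once it meets the pad the force climbs steadily, and each newton more at the grip is about 4 N more on the pad.
- lever_pivot (a point): Hinge of the lever, 166 mm up at x = 56, y = -40 mm in press, axis along its x. The lever swings down from its upper stop by up to 0.5 rad (about 80 mm at the grip). Its roller, 40 mm from the hinge, pushes down the tube that stands at the station. Springs raise lever and tube when let go.
- last: Yellow plastic shoe last, 258 x 86 x 100 mm, loose, lying sole down beside the press; origin under its middle, x towards the toe. Leave alone.
- jar: Amber jar of eyelets with a brass cap, 60 mm diameter, 75 mm high, loose; origin under its middle. Leave alone.
- hammer: Hammer with a wooden handle, 240 mm long, loose, lying flat along its x axis; origin under its middle. Leave alone.

How it is judged:
By the outcome, as a careful person would: the job done as asked, in the order asked, and still so for the second after the job is handed in, with the robot touching nothing.
It also fails if it takes over 66 s, if anything falls off the work surface, if the arm or the gripper's body presses on something with over 40 N, if the wrist force passes 120 N, or if a joint passes its speed limit or range.

### The arm

A 6-joint arm with a two-finger parallel gripper is mounted at the origin on the work surface. World frame = base frame: x ahead of the robot, y to its left, z up, the work surface at z = 0. Lengths are in mm, angles in rad, forces in N, time in s.
With the tool pointing down it reaches from about 275 to 1000 mm from the base axis. Payload 8.4 kg.
Tool frame: the origin (TCP) lies on the centre line of the jaws, within the pads' length; the fingertips stand r.tip_reach ahead of it and the grasp point (between the pads) lies 3 mm ahead of it (r.tip_reach is the distance from the TCP to the fingertips, in mm); z points along the fingers, y is the direction in which the jaws open and shut (so a half turn about z gives the same grasp; the last joint's range is limited). The gripper opens to 85 mm and grips with 20 to 120 N. Pads are 22 mm wide; open, the fingers measure 114 mm over their backs; the gripper's body (76 mm by 85 mm) begins 54 mm behind the grasp point. The pads swing forward as they close: fully open they stand 13 mm farther back than shut.
Start: joints at [-1.292, 0.353, 1.633, -0, 1.155, -0.002], TCP at [173.201, -600.524, 253.281] pointing down, gripper open.
Joint ranges: [-2.63, 2.63], [-0.92, 2.1], [0.06, 2.66], [-1.3, 4.44], [0, 2.69], [-3.02, 3.02]. Speed limits (rad/s): [2.22, 2.22, 2.79, 3.14, 3.14, 3.14].

### API

Orientations are given as [roll, pitch, yaw] about the fixed x, y, z axes, in that order (R = Rz(yaw) Ry(pitch) Rx(roll)).
In Python, from rig import sense, optics, r, nets gives the robot as it stands. The module is installed in compiled form; this text tells all that it offers.
- The arm moves only by the tool carry_out, never from a script. Its argument "increments" is a list that holds one entry, the list of rows, each a list of 6 numbers: the shift along the tool's x, y, z normalised to -1 to 1, where 1 is 40 cm, then the turn, a rotation vector about the tool's x, y, z normalised to -1 to 1, where 1 is 60 degrees. A call has 1 to 5 rows; each row is the pose to reach, as a shift and turn from the pose commanded when the call began, along the tool's axes at that moment; what a row does not reach only later rows make up. A row lasts 1/12 s, in which the tool goes at most 41.7 mm and 7.16 degrees, less where a joint would pass 70% of its speed; a pose out of reach is approached as far as the arm can. A call with a number of a shift or a turn outside -1 to 1 is refused whole. A call with a gripper value outside its range is refused whole. "hand" is the closure, from 0 (fully open) to 1 (shut), set as the call begins (left out, the last holds). The fingers move at their own pace and stop on an object; "squeeze" is the grip in N (left out, the last holds). Time passes only in rows, so rows that repeat a pose let the fingers close. It gives the time, the measured TCP pose, the force and the opening at its end, in the units of the state.
- sense(): the state, without advancing time (a new reading comes with each control period).
- optics.grab_frame(name): name is "scene" or "side" or "wrist"; returns a dict with "img" (400x640x3 uint8, red, green, blue), "range_z" (400x640 float32, mm along the optical axis (not along the pixel's ray), 0 where there is no reading), "fov_y" (degrees; the focal length in pixels is half the picture's height over the tangent of half this angle, whatever the lens; pixels are square), "cx", "cy" (the principal point, pixels), "R" (3x3) and "t" (3): a world point X has camera coordinates R X + t. Camera axes: x right, y down, z forward; pixel columns grow to the right and rows downward; lengths in mm; the calibration is good to about 2 mm. A picture is of the moment at which its call begins.
- r.sign_off(): hands the job in, once; it reports no verdict.
Trained networks look in the newest picture that a camera, given by its name, has taken for a name from the list of things; names that differ only in an ending like _2 or _b are one class to them, and where a whole thing is asked for, a point or a joint stands for the part that bears it (a point fixed in the world has none). Each returns a list of dicts, best first, with "confidence" (0 to 1); they miss things now and then, are a little off and sometimes report something else, mostly with a low value. They report only what shows in the picture. A call takes as long as a camera call.
- nets.trace(target, camera): "mask" (400x640 bool, what is visible of it).
- nets.tip_of(target, camera): "point" ([x, y, z] in mm, in world coordinates, good to about 4 mm: a listed point, or the origin of a listed thing).
The state is a dict: "clock": time; "qpos": joint angles; "qvel": joint speeds; "joint_efforts": joint torques, N m; "eef_pos": TCP position; "tcp_rot": TCP orientation; "contact_force": force on the tool from outside, world axes, zero at the start; "wrist_torque": the same for the moment, N m; "opening": opening from 0.0 (shut) to 1.0 (fully open).
Only numpy, scipy, OpenCV 4.12 (cv2) and the standard library are available. Lean on these libraries where they do the work, as an engineer would, in place of code of your own. Each camera call takes 0.05 s, during which the arm holds its last target.

## Working session

There is one attempt and no reset: what is moved stays moved. The work goes in short steps, Python scripts to look and compute and a tool call to move; the robot and the scene stay as the last step left them, time stands still between calls to the robot, and variables do not carry over. Pictures are saved under pics/ and viewed, and the job is handed in when it is done.

Besides the shell and the picture viewer there is one more tool, called after "Call:" by a JSON object that holds its "op" and its "data", one argument or row to a line. carry_out: Moves the arm, as the interface text tells. Its arguments: {"type":"object","properties":{"increments":{"type":"array","items":{"type":"array","items":{"type":"array","items":{"type":"number","minimum":-1,"maximum":1}}}},"hand":{"type":"number"},"squeeze":{"type":"number"}},"required":["increments"]}

```bash
mkdir -p pics; cat > h.py <<'E'
import numpy as np, cv2
from rig import sense, optics, r, nets
def grab(n,f=None):
    d=optics.grab_frame(n)
    if f: cv2.imwrite('pics/'+f,d['img'][:,:,::-1])
    return d
def px(d,X):
    c=d['R']@np.array(X,float)+d['t']; f=200/np.tan(np.radians(d['fov_y'])/2)
    return d['cx']+f*c[0]/c[2], d['cy']+f*c[1]/c[2]
def w(d,u,v,z=None):
    f=200/np.tan(np.radians(d['fov_y'])/2); z=d['range_z'][int(v),int(u)] if z is None else z
    return d['R'].T@(np.array([(u-d['cx'])/f*z,(v-d['cy'])/f*z,z])-d['t'])
def cloud(d):
    f=200/np.tan(np.radians(d['fov_y'])/2); z=d['range_z']; v,u=np.mgrid[0:400,0:640]
    C=np.stack([(u-d['cx'])/f*z,(v-d['cy'])/f*z,z],-1)
    return (C-d['t'])@d['R']
E
python3 - <<'E'
from h import *
print(sense()); print(r.tip_reach)
for c in ['scene','side','wrist']:
    d=grab(c,c+'0.png')
    for t in ['press','hub','disc','red_head','pad','lever_grip','lever_pivot','last','jar','hammer']:
        try:
            o=nets.tip_of(t,c)
            print(c,t,[(np.round(x['point'],0),round(x['confidence'],2),np.round(px(d,x['point']))) for x in o[:2]])
        except Exception as e: print(c,t,e)
print(sense()['clock'])
E
```

```text
{'clock': 0.0, 'qpos': array([-1.29237269e+00,  3.53655380e-01,  1.63415368e+00, -2.94983024e-05,
        1.15517353e+00, -2.40444338e-03]), 'qvel': array([ 7.92521651e-05, -1.88888430e-04, -3.40488786e-04, -2.03742496e-04,
       -4.09666583e-04, -8.09349437e-04]), 'joint_efforts': array([-4.40208960e-04, -6.05254269e+01, -3.42071342e+01, -2.29026418e-04,
        9.15649754e-03,  3.52879658e-05]), 'eef_pos': array([ 173.08531726, -600.08818222,  252.54876901]), 'tcp_rot': array([-3.14020265e+00,  2.36282686e-05,  2.80840025e-01]), 'contact_force': array([-0.60846395,  1.05692357, -0.0655703 ]), 'wrist_torque': array([-0.04870843, -0.01318544,  0.00628876]), 'opening': 1.0001131147580486}
22.0
scene press [(array([516., -37.,  -1.]), 0.72, array([304., 233.])), (array([514., -39., 204.]), 0.65, array([303., 168.]))]
scene hub [(array([545., 308.,  -2.]), 0.69, array([424., 289.])), (array([517., -40., 202.]), 0.67, array([302., 169.]))]
scene disc [(array([518., -41., 127.]), 0.64, array([301., 195.]))]
scene red_head [(array([560., -76., 155.]), 0.64, array([280., 190.])), (array([5
[... 739 characters left out ...]
d_head [(array([562., -82., 146.]), 0.69, array([342., 171.]))]
side pad []
side lever_grip [(array([566.,  92., 197.]), 0.74, array([306., 198.])), (array([563., -79., 146.]), 0.18, array([341., 172.]))]
side lever_pivot [(array([576., -83., 166.]), 0.96, array([338., 164.])), (array([516., -40.,  -1.]), 0.26, array([346., 220.]))]
side last [(array([ 539., -247.,   -2.]), 0.7, array([371., 175.]))]
side jar [(array([555., 184.,   1.]), 0.95, array([292., 268.]))]
side hammer [(array([541., 315.,  -2.]), 0.58, array([267., 309.]))]
wrist press []
wrist hub []
wrist disc []
wrist red_head []
wrist pad []
wrist lever_grip []
wrist lever_pivot []
wrist last []
wrist jar []
wrist hammer []
1.65
```

View images.

View pics/scene0.png

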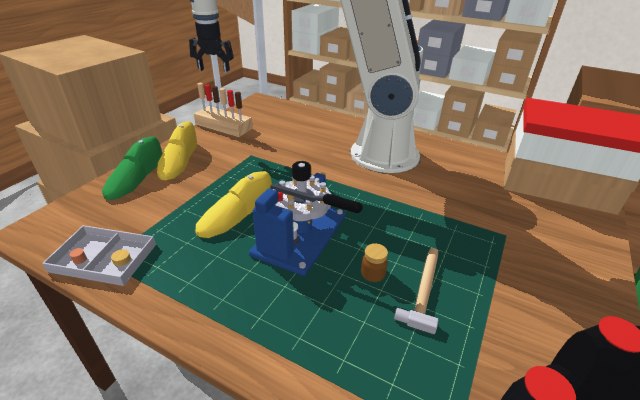

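View pics/side0.png

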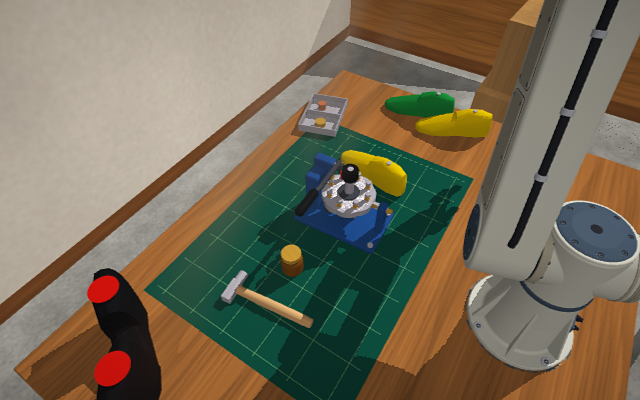

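```bash
python3 - <<'E'
import cv2,numpy as np
a=cv2.imread('pics/scene0.png')[145:285,230:390]; b=cv2.imread('pics/side0.png')[145:255,280:420]
cv2.imwrite('pics/z0.png',np.hstack([cv2.resize(a,(400,350),interpolation=3),cv2.resize(b,(400,350),interpolation=3)]))
E
```

```text
(no output)
```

View pics/z0.png

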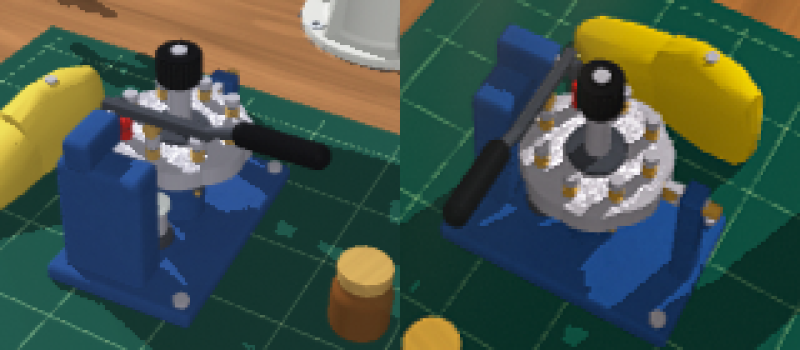

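```bash
cat >> h.py <<'E'
from scipy.spatial.transform import Rotation as Rn
def inc(pos,yaw,tilt=None,cur=None):
    s=sense(); R0=Rn.from_euler('xyz',s['tcp_rot']); Rt=Rn.from_euler('xyz',[np.pi,0,np.radians(yaw)])
    d=R0.inv().apply(np.array(pos)-s['eef_pos'])/400
    t=np.degrees((R0.inv()*Rt).as_rotvec())/60
    print('inc',np.round(d,4),np.round(t,4))
E
python3 - <<'E'
from h import *
inc([516,-42,370],3)
E
```

```text
inc [ 1.2103 -1.1042 -0.2918] [-0.     -0.      0.2181]
```

Call:
{"op": "carry_out", "data": {
  "increments": [
    [[0.1, -0.091, -0.06, 0, 0, 0], [0.2, -0.182, -0.12, 0, 0, 0.05], [0.3, -0.274, -0.18, 0, 0, 0.1], [0.4, -0.365, -0.24, 0, 0, 0.16], [0.5, -0.456, -0.29, 0, 0, 0.218]]
  ],
  "hand": 0,
  "squeeze": 50
}}

```text
clock: 2.07
eef_pos: [273.6, -436.3, 337.5]
tcp_rot: [3.141, -0.0, 0.049]
contact_force: [1.0, -1.6, 0.2]
opening: 1.004
```

```bash
python3 - <<'E'
from h import *
print(sense()['eef_pos'],sense()['tcp_rot'],sense()['qpos'])
inc([516,-42,370],3)
E
```

```text
[ 273.55781862 -436.32666794  337.50337518] [ 3.14126690e+00 -2.50930187e-04  4.88581434e-02] [-1.01374185e+00  1.04751383e-01  1.76345230e+00  6.35033200e-05
  1.27298228e+00  5.08177753e-01]
inc [ 0.6535 -0.955  -0.0814] [ 0.0003 -0.0002 -0.0033]
```

Call:
{"op": "carry_out", "data": {
  "increments": [
    [[0.653, -0.955, -0.08, 0, 0, 0], [0.653, -0.955, -0.08, 0, 0, 0], [0.653, -0.955, -0.08, 0, 0, 0], [0.653, -0.955, -0.08, 0, 0, 0], [0.653, -0.955, -0.08, 0, 0, 0]]
  ]
}}

```text
clock: 2.48
eef_pos: [381.8, -258.5, 351.5]
tcp_rot: [3.141, -0.001, 0.052]
contact_force: [1.5, -1.4, -0.2]
opening: 0.998
```

```bash
python3 - <<'E'
from h import *
inc([516,-42,370],3)
E
```

```text
inc [ 0.3634 -0.523  -0.0463] [ 0.0005 -0.0007 -0.0002]
```

Call:
{"op": "carry_out", "data": {
  "increments": [
    [[0.36, -0.52, -0.045, 0, 0, 0], [0.36, -0.52, -0.045, 0, 0, 0], [0.36, -0.52, -0.045, 0, 0, 0], [0.36, -0.52, -0.045, 0, 0, 0], [0.36, -0.52, -0.045, 0, 0, 0]]
  ]
}}

```text
clock: 2.9
eef_pos: [491.0, -81.4, 366.3]
tcp_rot: [3.141, -0.001, 0.053]
contact_force: [1.2, -1.2, 0.3]
opening: 1.001
```

```bash
python3 - <<'E'
from h import *
d=grab('wrist','w1.png'); print(d['R'],d['t'],-d['R'].T@d['t'])
print(sense()['eef_pos'])
for t in ['hub','disc','red_head','lever_grip','press']:
    o=nets.tip_of(t,'wrist'); print(t,[(np.round(x['point'],1),round(x['confidence'],2),np.round(px(d,x['point']))) for x in o[:2]])
np.savez('w1.npz',**{k:d[k] for k in d})
E
```

```text
[[ 5.23546151e-02 -9.98628485e-01  3.79490803e-04]
 [-9.48830173e-01 -4.96253513e-02  3.11863156e-01]
 [-3.11416598e-01 -1.66875478e-02 -9.50126954e-01]] [-107.21471516  385.5146851   639.52739002] [570.56059474 -77.26422296 487.4450715 ]
[494.61465897 -76.05088208 366.77865322]
hub [(array([519.3, -43.2, 197.3]), 0.88, array([276., 141.]))]
disc [(array([518.7, -37.2, 126.8]), 0.64, array([278., 130.]))]
red_head [(array([557.9, -75.5, 143.5]), 0.83, array([317.,  93.]))]
lever_grip [(array([563.8,  90.8, 195. ]), 0.62, array([110.,  77.]))]
press [(array([519.8, -39.5,  -1.3]), 0.75, array([291., 116.]))]
```

View pics/w1.png

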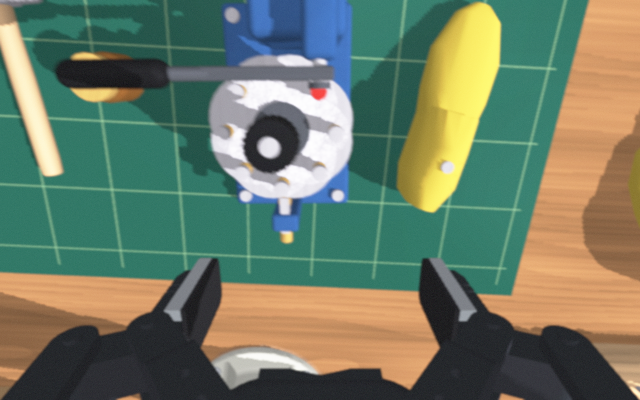

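```bash
cat >> h.py <<'E'
def wz(d,u,v,Z):
    f=200/np.tan(np.radians(d['fov_y'])/2); o=-d['R'].T@d['t']; k=d['R'].T@np.array([(u-d['cx'])/f,(v-d['cy'])/f,1]); return o+k*(Z-o[2])/k[2]
E
python3 - <<'E'
from h import *
d=dict(np.load('w1.npz')); 
C=cloud(d); img=d['img'].astype(int)
m=(img[...,0]>150)&(img[...,1]<80)&(img[...,2]<80); ys,xs=np.where(m)
print('red',xs.mean(),ys.mean(),m.sum(),wz(d,xs.mean(),ys.mean(),150),np.median(C[m],0))
# disc fit
z=C[...,2]
m=(z>121)&(z<130)&(np.hypot(C[...,0]-518,C[...,1]+41)<90); P=C[m][:,:2]
(c,rad)=cv2.minEnclosingCircle(P.astype(np.float32)); print('disc',c,rad,np.median(z[m]))
m=(z>205)&(z<225)&(np.hypot(C[...,0]-518,C[...,1]+41)<40); 
print('hub',cv2.minEnclosingCircle(C[m][:,:2].astype(np.float32)),C[m].mean(0))
# lever
m=(z>170)&(z<205)&(C[...,1]>-60)&(C[...,0]>545)&(C[...,0]<600); P=C[m]
vx=cv2.fitLine(P[:,:2].astype(np.float32),2,0,.01,.01).ravel(); print('lever',vx,np.degrees(np.arctan2(vx[1],vx[0])),P[:,1].max(),P[:,1].min())
g=P[P[:,1]>45]; print(g[:,2].max(),g[:,:2].min(0),g[:,:2].max(0))
# base screws plunger
print('plunger',wz(d,286,222,127), 'bolts',[wz(d,u,v,20) for u,v in [(232,15),(246,196),(338,196)]])
cv2.imwrite('pics/w1z.png',cv2.resize(d['img'][40:260,180:400,::-1],(600,600),interpolation=cv2.INTER_CUBIC))
# heads
from numpy import *
m=(z>143)&(z<156)&(np.hypot(C[...,0]-518,C[...,1]+41)<75); n,l,st,ce=cv2.connectedComponentsWithStats(m.astype(uint8))
for i in range(1,n):
    if st[i,4]>8: 
        p=wz(d,*ce[i],150); print(ce[i].round(),p.round(1),st[i,4])
E
```

```text
red 317.73809523809524 92.96428571428571 84 [558.19395225 -76.09359653 150.        ] [558.26936398 -76.27374201 150.43587478]
disc (517.4640502929688, -41.08342742919922) 88.96963500976562 125.5549124123745
hub ((516.8049926757812, -40.81448745727539), 22.945606231689453) [518.07502039 -41.40343679 215.28898362]
lever [ 5.7243824e-02 -9.9836022e-01  5.6751678e+02  5.3249706e+01] -86.71837 137.6072654766304 -59.766330284520976
198.05909699151042 [552.01016162  45.00235826] [578.65894193 137.60726548]
plunger [415.38862826 -47.26305596 127.        ] bolts [array([639.2361658 ,  33.36150296,  20.        ]), array([406.60195721,  19.63189457,  20.        ]), array([ 413.47167709, -111.7269641 ,   20.        ])]
[278.  82.] [565.8 -38.2 150. ] 14
[236.  93.] [5.542e+02 3.000e-01 1.500e+02] 245
[320.  95.] [556.8 -78.1 150. ] 164
[223. 135.] [514.1  14.2 150. ] 229
[337. 134.] [520.4 -96.4 150. ] 212
[320. 173.] [480.5 -82.6 150. ] 203
[243. 174.] [475.9  -4.3 150. ] 208
[282. 189.] [462.  -44.2 150. ] 194
```

View pics/w1z.png

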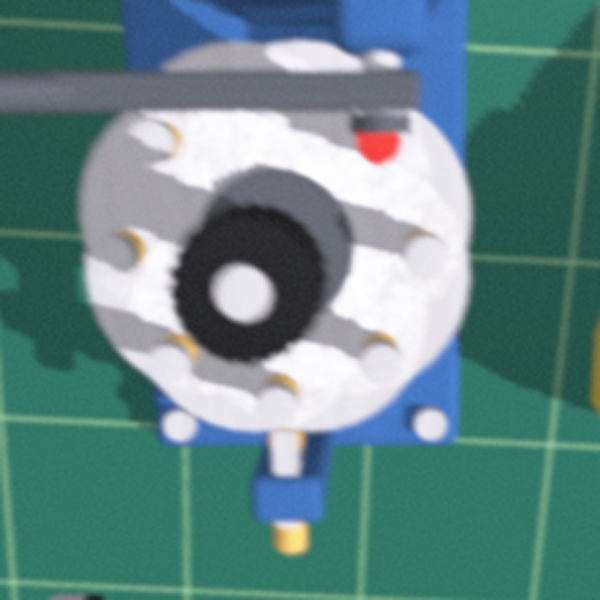

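```bash
python3 - <<'E'
from h import *
print(sense()['clock'],sense()['eef_pos'],sense()['tcp_rot'])
inc([517.3,-41.2,370],3.3)
inc([517.3,-41.2,208],3.3)
E
```

```text
3.2 [489.90528428 -83.98783098 365.62542793] [3.14129883e+00 5.49508838e-04 5.23833588e-02]
inc [ 0.074  -0.1032 -0.011 ] [ 0.0003  0.0005 -0.005 ]
inc [ 0.0742 -0.1034  0.394 ] [ 0.0003  0.0005 -0.005 ]
```

Call:
{"op": "carry_out", "data": {
  "increments": [
    [[0.074, -0.103, 0, 0, 0, 0.005], [0.074, -0.103, 0.05, 0, 0, 0.005], [0.074, -0.103, 0.1, 0, 0, 0.005], [0.074, -0.103, 0.15, 0, 0, 0.005], [0.074, -0.103, 0.15, 0, 0, 0.005]]
  ]
}}

```text
clock: 3.62
eef_pos: [515.4, -41.9, 302.2]
tcp_rot: [-3.141, 0.006, 0.045]
contact_force: [-1.1, 0.3, -1.1]
opening: 1.0
```

```bash
python3 - <<'E'
from h import *
print(sense()['clock'],sense()['eef_pos'],sense()['tcp_rot'])
d=grab('wrist','w2.png')
print(sense()['clock'],sense()['eef_pos'],sense()['tcp_rot'])
inc([517.3,-41.2,208],3.3)
C=cloud(d);z=C[...,2]
m=(z>209)&(z<225)&(np.hypot(C[...,0]-518,C[...,1]+41)<40); 
print('hub',cv2.minEnclosingCircle(C[m][:,:2].astype(np.float32)),C[m].mean(0),m.sum())
E
```

```text
3.6167 [515.35217722 -41.9067998  302.19853363] [-3.14104577  0.00595163  0.04543207]
3.6667 [516.19348694 -41.99397149 304.22262665] [-3.14129067  0.00397059  0.04528974]
inc [ 0.0038 -0.0018  0.2405] [-0.0003  0.0038 -0.0118]
hub ((516.7443237304688, -41.115047454833984), 23.084983825683594) [518.62525496 -40.76090315 215.4040071 ] 3594
```

View pics/w2.png

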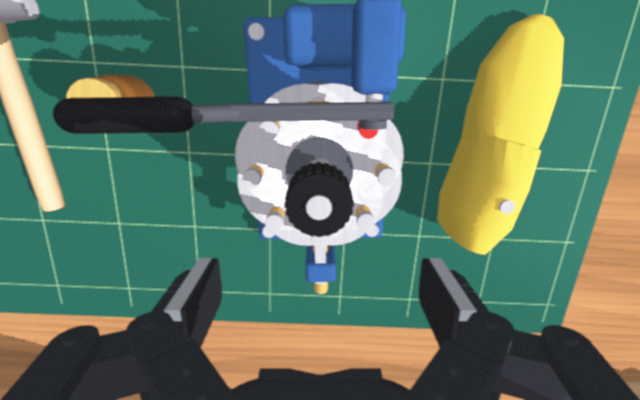

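Call:
{"op": "carry_out", "data": {
  "increments": [
    [[0.003, -0.002, 0.07, 0, 0.003, -0.012], [0.003, -0.002, 0.14, 0, 0.003, -0.012], [0.003, -0.002, 0.2, 0, 0.003, -0.012], [0.003, -0.002, 0.24, 0, 0.003, -0.012], [0.003, -0.002, 0.24, 0, 0.003, -0.012]]
  ]
}}

```text
clock: 4.08
eef_pos: [517.5, -40.8, 208.1]
tcp_rot: [-3.141, 0.0, 0.058]
contact_force: [-0.4, -0.2, 0.1]
opening: 1.002
```

Call:
{"op": "carry_out", "data": {
  "increments": [
    [[0, 0, 0, 0, 0, 0], [0, 0, 0, 0, 0, 0], [0, 0, 0, 0, 0, 0]]
  ]
}}

```text
clock: 4.33
eef_pos: [520.1, -40.4, 211.7]
tcp_rot: [3.141, -0.006, 0.059]
contact_force: [-0.1, 0.2, 0.3]
opening: 1.005
```

```bash
python3 - <<'E'
from h import *
inc([517.3,-41.2,208],3.3)
for _ in range(3):
    d=optics.grab_frame('wrist'); print(sense()['eef_pos'])
inc([517.3,-41.2,208],3.3)
E
```

```text
inc [-0.0071  0.0017  0.0093] [ 0.0005 -0.0059  0.0016]
[519.93504074 -40.24988185 211.49996608]
[519.7235032  -40.1385127  211.23819184]
[519.53029056 -40.06145226 210.92287762]
inc [-0.0058  0.0025  0.0073] [ 0.0003 -0.0048  0.002 ]
```

Call:
{"op": "carry_out", "data": {
  "increments": [
    [[-0.003, 0.002, 0.005, 0, 0, 0], [-0.003, 0.002, 0.005, 0, 0, 0], [-0.003, 0.002, 0.005, 0, 0, 0], [-0.003, 0.002, 0.005, 0, 0, 0], [-0.003, 0.002, 0.005, 0, 0, 0]]
  ],
  "hand": 1,
  "squeeze": 50
}}

```text
clock: 4.9
eef_pos: [517.7, -40.9, 208.0]
tcp_rot: [3.141, -0.003, 0.06]
contact_force: [-1.2, -0.9, 4.1]
opening: 0.501
```

Call:
{"op": "carry_out", "data": {
  "increments": [
    [[0, 0, 0, 0, 0, 0], [0, 0, 0, 0, 0, 0], [0, 0, 0, 0, 0, 0], [0, 0, 0, 0, 0, 0]]
  ]
}}

```text
clock: 5.23
eef_pos: [517.7, -40.9, 208.0]
tcp_rot: [3.141, -0.003, 0.06]
contact_force: [-3.0, -0.9, 5.7]
opening: 0.499
```

```bash
python3 - <<'E'
from h import *
s=sense(); print(s['clock'],s['contact_force'],s['wrist_torque'],s['opening'],s['eef_pos'],s['tcp_rot'],s['qpos'])
E
```

```text
5.2333 [-3.03385173 -0.86405295  5.66631387] [-0.18533721  0.36211206 -0.00730796] 0.4990639666207544 [517.71990155 -40.90955726 208.03303747] [ 3.14137040e+00 -3.00846869e-03  5.98685427e-02] [-8.18697491e-02  2.39465963e-01  1.90436662e+00  2.44407441e-04
  9.94750391e-01  1.42892555e+00]
```

Call:
{"op": "carry_out", "data": {
  "increments": [
    [[0, 0, 0, 0, 0, -0.05], [0, 0, 0, 0, 0, -0.15], [0, 0, 0, 0, 0, -0.25], [0, 0, 0, 0, 0, -0.35], [0, 0, 0, 0, 0, -0.45]]
  ]
}}

```text
clock: 5.65
eef_pos: [517.7, -40.7, 208.0]
tcp_rot: [3.141, -0.003, 0.536]
contact_force: [-3.0, 0.3, 5.4]
opening: 0.5
```

Call:
{"op": "carry_out", "data": {
  "increments": [
    [[0, 0, 0, 0, 0, -0.1], [0, 0, 0, 0, 0, -0.2], [0, 0, 0, 0, 0, -0.3], [0, 0, 0, 0, 0, -0.3], [0, 0, 0, 0, 0, -0.3]]
  ]
}}

```text
clock: 6.07
eef_pos: [517.6, -40.6, 208.0]
tcp_rot: [3.14, -0.002, 0.846]
contact_force: [-3.0, 0.7, 5.9]
opening: 0.503
```

```bash
python3 - <<'E'
from h import *
s=sense(); print(s['clock'],s['contact_force'],s['wrist_torque'],s['opening'],s['eef_pos'],s['tcp_rot'],s['qpos'])
d=grab('scene','s3.png'); print(sense()['tcp_rot'])
for t in ['red_head']:
  for c in ['scene']:
    print([(np.round(x['point'],1),round(x['confidence'],2)) for x in nets.tip_of(t,c)[:2]])
cv2.imwrite('pics/s3z.png',cv2.resize(d['img'][130:290,220:400,::-1],(720,600),interpolation=cv2.INTER_CUBIC))
E
```

```text
6.0667 [-3.01722789  0.74737742  5.92334069] [0.23614722 0.65296538 0.03589415] 0.5026651757993974 [517.55393318 -40.58076021 208.01855393] [ 3.14006880e+00 -2.19946484e-03  8.45750366e-01] [-8.16603890e-02  2.39422029e-01  1.90446293e+00  1.00798854e-03
  9.95169269e-01  6.42839611e-01]
[ 3.14003749e+00 -2.19740669e-03  8.45333698e-01]
[(array([574. , -33.3, 152.9]), 0.91)]
```

View pics/s3z.png

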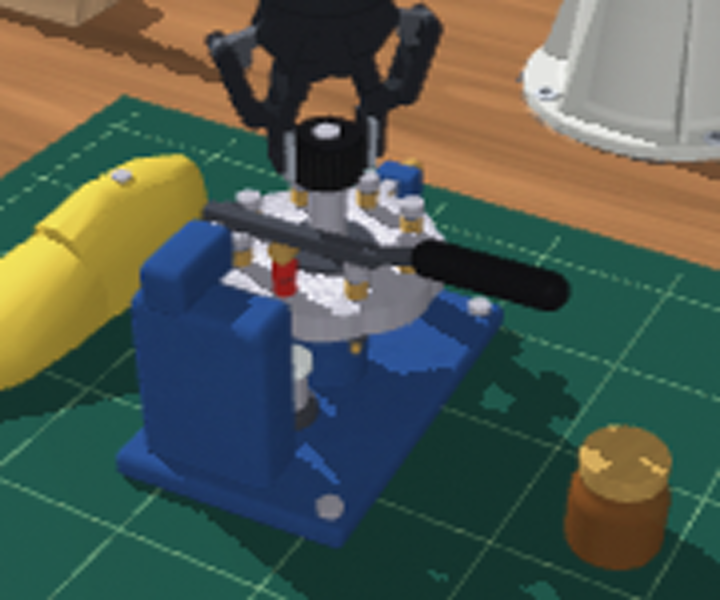

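Call:
{"op": "carry_out", "data": {
  "increments": [
    [[0, 0, 0, 0, 0, -0.1], [0, 0, 0, 0, 0, -0.2], [0, 0, 0, 0, 0, -0.3], [0, 0, 0, 0, 0, -0.4], [0, 0, 0, 0, 0, -0.5]]
  ]
}}

```text
clock: 6.58
eef_pos: [517.3, -40.5, 208.0]
tcp_rot: [3.14, -0.001, 1.374]
contact_force: [-3.5, 1.9, 7.2]
opening: 0.498
```

Call:
{"op": "carry_out", "data": {
  "increments": [
    [[0, 0, 0, 0, 0, -0.1], [0, 0, 0, 0, 0, -0.2], [0, 0, 0, 0, 0, -0.25], [0, 0, 0, 0, 0, -0.25]]
  ]
}}

```text
clock: 6.92
eef_pos: [517.2, -40.5, 208.0]
tcp_rot: [3.14, -0.001, 1.634]
contact_force: [-3.6, 1.1, 8.1]
opening: 0.503
```

```bash
python3 - <<'E'
from h import *
s=sense(); print(s['clock'],s['contact_force'],s['wrist_torque'],s['opening'],s['eef_pos'],s['tcp_rot'],s['qpos'])
d=grab('scene','s4.png')
print([(np.round(x['point'],1),round(x['confidence'],2)) for x in nets.tip_of('red_head','scene')[:2]])
E
```

```text
6.9167 [-3.57364834  1.14797581  8.12301708] [ 0.22734622  0.9498266  -0.02632567] 0.5030695131260655 [517.23531955 -40.47354278 208.01997879] [ 3.13969958e+00 -6.70647051e-04  1.63403121e+00] [-8.15609035e-02  2.39296467e-01  1.90462755e+00  1.11621751e-03
  9.95892426e-01 -1.45401267e-01]
[(array([555.7,   1. , 152.7]), 0.95)]
```

Call:
{"op": "carry_out", "data": {
  "increments": [
    [[0, 0, 0, 0, 0, -0.1], [0, 0, 0, 0, 0, -0.2], [0, 0, 0, 0, 0, -0.3], [0, 0, 0, 0, 0, -0.4], [0, 0, 0, 0, 0, -0.5]]
  ]
}}

```text
clock: 7.43
eef_pos: [517.0, -40.6, 208.0]
tcp_rot: [3.14, 0.0, 2.159]
contact_force: [-4.5, 0.2, 9.6]
opening: 0.501
```

Call:
{"op": "carry_out", "data": {
  "increments": [
    [[0, 0, 0, 0, 0, -0.1], [0, 0, 0, 0, 0, -0.2], [0, 0, 0, 0, 0, -0.3], [0, 0, 0, 0, 0, -0.4], [0, 0, 0, 0, 0, -0.5]]
  ]
}}

```text
clock: 7.85
eef_pos: [516.9, -40.7, 208.0]
tcp_rot: [3.141, 0.001, 2.682]
contact_force: [-6.1, 0.4, 8.7]
opening: 0.502
```

Call:
{"op": "carry_out", "data": {
  "increments": [
    [[0, 0, 0, 0, 0, -0.1], [0, 0, 0, 0, 0, -0.2], [0, 0, 0, 0, 0, -0.3], [0, 0, 0, 0, 0, -0.4], [0, 0, 0, 0, 0, -0.5]]
  ]
}}

```text
clock: 8.27
eef_pos: [516.8, -41.0, 208.0]
tcp_rot: [-3.141, 0.001, -3.077]
contact_force: [-5.9, -1.8, 9.8]
opening: 0.501
```

Call:
{"op": "carry_out", "data": {
  "increments": [
    [[0, 0, 0, 0, 0, 0], [0, 0, 0, 0, 0, 0], [0, 0, 0, 0, 0, 0]]
  ]
}}

```text
clock: 8.52
eef_pos: [516.8, -41.0, 208.0]
tcp_rot: [-3.141, 0.001, -3.082]
contact_force: [-7.3, -0.8, 9.2]
opening: 0.498
```

```bash
python3 - <<'E'
from h import *
s=sense(); print(s['clock'],s['contact_force'],s['wrist_torque'],s['opening'],s['eef_pos'],s['tcp_rot'],s['qpos'])
d=grab('scene','s5.png')
print([(np.round(x['point'],1),round(x['confidence'],2)) for x in nets.tip_of('red_head','scene')[:2]])
d=grab('side','s5b.png')
print([(np.round(x['point'],1),round(x['confidence'],2)) for x in nets.tip_of('red_head','side')[:2]])
E
```

```text
8.5167 [-7.31194553 -0.81620846  9.23689903] [-0.25858022  1.07981795 -0.01059815] 0.49837763320896694 [516.80838969 -40.95158848 207.99095318] [-3.14147772e+00  9.71252035e-04 -3.08159906e+00] [-8.19821752e-02  2.39134538e-01  1.90492069e+00  2.81688064e-05
  9.96559680e-01 -1.71278733e+00]
[(array([ 5.168e+02, -3.660e+01, -3.000e-01]), 0.75), (array([477. ,  -2.9, 154.7]), 0.6)]
[(array([477.9,  -6.7, 148.7]), 0.71)]
```

Call:
{"op": "carry_out", "data": {
  "increments": [
    [[0, 0, 0, 0, 0, 0], [0, 0, 0, 0, 0, 0], [0, 0, 0, 0, 0, 0], [0, 0, 0, 0, 0, 0], [0, 0, 0, 0, 0, 0]]
  ],
  "hand": 0
}}

```text
clock: 9.13
eef_pos: [517.9, -40.8, 207.7]
tcp_rot: [3.142, 0.003, -3.082]
contact_force: [-0.5, -0.4, 0.2]
opening: 1.003
```

Call:
{"op": "carry_out", "data": {
  "increments": [
    [[0, 0, -0.01, 0, 0, 0], [0, 0, -0.05, 0, 0, 0], [0, 0, -0.1, 0, 0, 0], [0, 0, -0.18, 0, 0, 0], [0, 0, -0.24, 0, 0, 0]]
  ]
}}

```text
clock: 9.55
eef_pos: [517.6, -40.8, 305.8]
tcp_rot: [-3.142, 0.004, -3.082]
contact_force: [0.4, -1.0, 0.0]
opening: 1.003
```

```bash
python3 - <<'E'
from h import *
s=sense(); print(s['clock'],s['contact_force'],s['opening'],s['eef_pos'],s['tcp_rot'])
d=grab('scene','s6.png'); a=d['img'][130:290,220:400,::-1]
print([(np.round(x['point'],1),round(x['confidence'],2)) for x in nets.tip_of('red_head','scene')[:2]])
d=grab('side','s6b.png'); b=d['img'][130:290,260:440,::-1]
print([(np.round(x['point'],1),round(x['confidence'],2)) for x in nets.tip_of('red_head','side')[:2]])
print([(np.round(x['point'],1),round(x['confidence'],2)) for x in nets.tip_of('lever_grip','side')[:2]])
cv2.imwrite('pics/s6z.png',np.hstack([cv2.resize(k,(400,356),interpolation=cv2.INTER_CUBIC) for k in (a,b)]))
d=grab('wrist','w6.png'); np.savez('w6.npz',**d)
inc([565.7,91.8,304],183.3)
E
```

```text
9.55 [ 0.40727633 -0.98322223  0.0361549 ] 1.0029135224482086 [517.61643083 -40.79302502 305.76886882] [-3.14153262  0.0036774  -3.08168191]
[(array([477. ,  -4.7, 150.9]), 0.9), (array([560.4, 184. ,   1.4]), 0.43)]
[(array([477.7,  -5.8, 146.4]), 0.64), (array([519.5, -43.7, 202.1]), 0.2)]
[(array([564.5,  92.3, 198.9]), 0.58)]
inc [-0.1417  0.3235 -0.0027] [0.0002 0.0015 0.0022]
```

View pics/s6z.png

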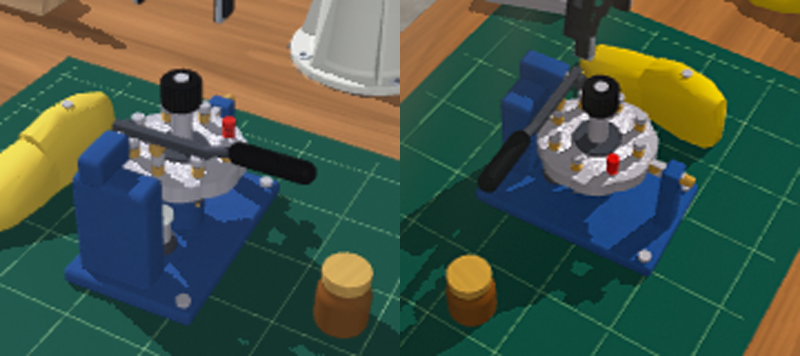

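View pics/w6.png

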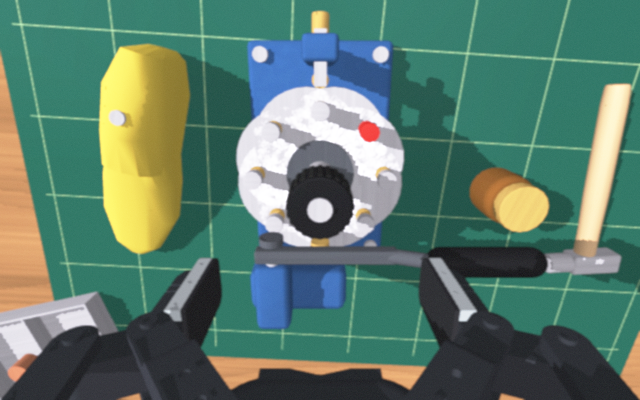

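Call:
{"op": "carry_out", "data": {
  "increments": [
    [[-0.035, 0.08, 0, 0, 0, 0], [-0.07, 0.16, 0, 0, 0, 0], [-0.107, 0.244, 0, 0, 0, 0], [-0.142, 0.324, 0, 0, 0, 0], [-0.142, 0.324, 0, 0, 0, 0]]
  ],
  "hand": 1
}}

```text
clock: 10.27
eef_pos: [567.5, 96.7, 302.3]
tcp_rot: [3.14, 0.002, -3.079]
contact_force: [-1.2, -0.5, 0.8]
opening: 0.298
```

Call:
{"op": "carry_out", "data": {
  "increments": [
    [[0, 0, 0.04, 0, 0, 0], [0, 0, 0.08, 0, 0, 0], [0, 0, 0.12, 0, 0, 0], [0, 0, 0.15, 0, 0, 0], [0, 0, 0.16, 0, 0, 0]]
  ]
}}

```text
clock: 10.68
eef_pos: [565.1, 91.6, 236.9]
tcp_rot: [-3.141, -0.002, -3.082]
contact_force: [-0.1, 0.1, -0.3]
opening: -0.001
```

Call:
{"op": "carry_out", "data": {
  "increments": [
    [[0, 0, 0, 0, 0, 0], [0, 0, 0, 0, 0, 0], [0, 0, 0, 0, 0, 0]]
  ]
}}

```text
clock: 10.93
eef_pos: [567.1, 91.9, 240.7]
tcp_rot: [3.142, 0.004, -3.082]
contact_force: [0.0, 0.8, 1.0]
opening: -0.0
```

```bash
python3 - <<'E'
from h import *
s=sense(); print(s['clock'],s['contact_force'],s['opening'],s['eef_pos'],s['tcp_rot'])
d=grab('side','s7.png'); b=d['img'][130:290,220:400,::-1]
d=grab('scene','s7b.png'); a=d['img'][130:290,260:440,::-1]
cv2.imwrite('pics/s7z.png',np.hstack([cv2.resize(k,(400,356),interpolation=cv2.INTER_CUBIC) for k in (a,b)]))
inc([565.7,91.8,218],183.3)
s=sense();print(s['contact_force'],s['wrist_torque'])
E
```

```text
10.9333 [0.03532393 0.82010031 0.95364731] -0.00046944638002202794 [567.12778598  91.92639162 240.7164562 ] [ 3.14150122  0.00426999 -3.08191691]
inc [ 0.0038 -0.0002  0.0571] [0.0002 0.0044 0.002 ]
[0.26660223 0.90859248 0.56612173] [-0.00938379 -0.00255721  0.01548515]
```

View pics/s7z.png

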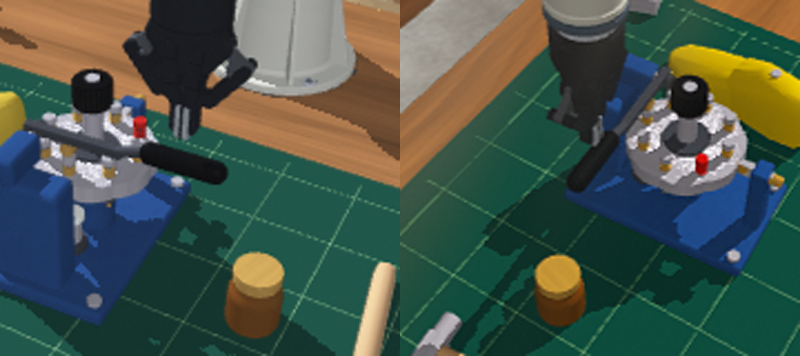

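Call:
{"op": "carry_out", "data": {
  "increments": [
    [[0.003, 0, 0.015, 0, 0.002, 0], [0.003, 0, 0.03, 0, 0.002, 0], [0.003, 0, 0.04, 0, 0.002, 0], [0.003, 0, 0.048, 0, 0.002, 0], [0.003, 0, 0.048, 0, 0.002, 0]]
  ]
}}

```text
clock: 11.45
eef_pos: [565.0, 91.8, 219.7]
tcp_rot: [-3.141, -0.0, -3.082]
contact_force: [-0.2, -0.0, 0.1]
opening: -0.001
```

Call:
{"op": "carry_out", "data": {
  "increments": [
    [[0, 0, 0, 0, 0, 0], [0, 0, 0.003, 0, 0, 0], [0, 0, 0.006, 0, 0, 0], [0, 0, 0.009, 0, 0, 0], [0, 0, 0.009, 0, 0, 0]]
  ]
}}

```text
clock: 11.87
eef_pos: [565.5, 91.9, 217.0]
tcp_rot: [3.142, 0.001, -3.082]
contact_force: [-0.4, 0.0, 0.1]
opening: -0.002
```

Call:
{"op": "carry_out", "data": {
  "increments": [
    [[0, 0, 0.003, 0, 0, 0], [0, 0, 0.006, 0, 0, 0], [0, 0, 0.009, 0, 0, 0], [0, 0, 0.012, 0, 0, 0]]
  ]
}}

```text
clock: 12.2
eef_pos: [565.6, 91.9, 212.3]
tcp_rot: [3.142, 0.001, -3.082]
contact_force: [0.2, 0.8, 0.7]
opening: -0.001
```

Call:
{"op": "carry_out", "data": {
  "increments": [
    [[0, 0, 0.003, 0, 0, 0], [0, 0, 0.006, 0, 0, 0], [0, 0, 0.009, 0, 0, 0], [0, 0, 0.009, 0, 0, 0]]
  ]
}}

```text
clock: 12.53
eef_pos: [565.5, 92.0, 208.6]
tcp_rot: [3.141, 0.001, -3.082]
contact_force: [1.0, 2.0, 1.3]
opening: 0.002
```

```bash
python3 - <<'E'
from h import *
d=grab('side','s8.png'); b=d['img'][130:290,220:400,::-1]
print([(np.round(x['point'],1),round(x['confidence'],2)) for x in nets.tip_of('lever_grip','side')[:2]])
d=grab('scene','s8b.png'); a=d['img'][130:290,260:440,::-1]
print([(np.round(x['point'],1),round(x['confidence'],2)) for x in nets.tip_of('lever_grip','scene')[:2]])
cv2.imwrite('pics/s8z.png',np.hstack([cv2.resize(k,(400,356),interpolation=cv2.INTER_CUBIC) for k in (a,b)]))
s=sense();print(s['eef_pos'],s['contact_force'],s['wrist_torque'])
E
```

```text
[(array([564.8,  88.6, 186.6]), 0.92)]
[(array([567.7,  93.8, 182.5]), 0.84)]
[565.57559295  91.95919603 208.83224515] [0.01692186 1.02483957 1.61176246] [ 0.30938088  0.05793811 -0.00644551]
```

View pics/s8z.png

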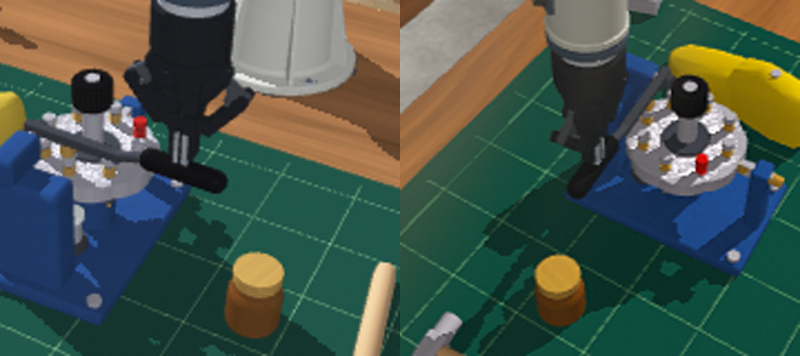

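Call:
{"op": "carry_out", "data": {
  "increments": [
    [[0, 0, 0.003, 0, 0, 0], [0, 0, 0.006, 0, 0, 0], [0, 0, 0.006, 0, 0, 0]]
  ]
}}

```text
clock: 12.98
eef_pos: [565.6, 91.9, 206.2]
tcp_rot: [3.142, 0.001, -3.082]
contact_force: [0.2, 1.3, 2.2]
opening: 0.001
```

Call:
{"op": "carry_out", "data": {
  "increments": [
    [[0, 0, 0.003, 0, 0, 0], [0, 0, 0.006, 0, 0, 0], [0, 0, 0.006, 0, 0, 0]]
  ]
}}

```text
clock: 13.23
eef_pos: [565.5, 91.9, 203.7]
tcp_rot: [-3.142, 0.001, -3.082]
contact_force: [0.1, 1.1, 2.7]
opening: 0.001
```

Call:
{"op": "carry_out", "data": {
  "increments": [
    [[0, 0, 0.003, 0, 0, 0], [0, 0, 0.006, 0, 0, 0], [0, 0, 0.006, 0, 0, 0]]
  ]
}}

```text
clock: 13.48
eef_pos: [565.5, 91.9, 201.3]
tcp_rot: [-3.142, 0.001, -3.082]
contact_force: [0.8, 2.0, 2.2]
opening: -0.003
```

Call:
{"op": "carry_out", "data": {
  "increments": [
    [[0, 0, 0.003, 0, 0, 0], [0, 0, 0.006, 0, 0, 0], [0, 0, 0.006, 0, 0, 0]]
  ]
}}

```text
clock: 13.73
eef_pos: [565.5, 91.9, 198.9]
tcp_rot: [3.142, 0.001, -3.082]
contact_force: [0.1, 1.9, 2.4]
opening: -0.003
```

Call:
{"op": "carry_out", "data": {
  "increments": [
    [[0, 0, 0.003, 0, 0, 0], [0, 0, 0.006, 0, 0, 0], [0, 0, 0.006, 0, 0, 0]]
  ]
}}

```text
clock: 13.98
eef_pos: [565.5, 91.9, 196.5]
tcp_rot: [-3.142, 0.001, -3.082]
contact_force: [0.1, 3.0, 2.5]
opening: -0.001
```

Call:
{"op": "carry_out", "data": {
  "increments": [
    [[0, 0, 0.003, 0, 0, 0], [0, 0, 0.006, 0, 0, 0], [0, 0, 0.006, 0, 0, 0]]
  ]
}}

```text
clock: 14.23
eef_pos: [565.5, 91.9, 194.1]
tcp_rot: [3.142, 0.001, -3.082]
contact_force: [0.4, 2.8, 2.3]
opening: -0.001
```

Call:
{"op": "carry_out", "data": {
  "increments": [
    [[0, 0, 0.003, 0, 0, 0], [0, 0, 0.006, 0, 0, 0], [0, 0, 0.006, 0, 0, 0]]
  ]
}}

```text
clock: 14.48
eef_pos: [565.5, 91.9, 191.7]
tcp_rot: [-3.142, 0.001, -3.082]
contact_force: [0.2, 2.9, 1.8]
opening: 0.002
```

```bash
python3 - <<'E'
from h import *
F=[]
for i in range(5):
    grab('side'); s=sense(); F.append(np.r_[s['contact_force'],s['wrist_torque']])
print(np.mean(F,0).round(2),np.std(F,0).round(2),s['eef_pos'],s['clock'])
E
```

```text
[ 0.04  1.93  2.43  0.4   0.04 -0.01] [0.42 0.37 0.22 0.04 0.02 0.02] [565.53067129  91.8721171  191.98430927] 14.7333
```

Call:
{"op": "carry_out", "data": {
  "increments": [
    [[0, 0, 0.003, 0, 0, 0], [0, 0, 0.006, 0, 0, 0], [0, 0, 0.006, 0, 0, 0]]
  ]
}}

```text
clock: 14.98
eef_pos: [565.5, 91.9, 189.3]
tcp_rot: [-3.142, 0.001, -3.082]
contact_force: [-0.2, 2.5, 1.9]
opening: 0.002
```

Call:
{"op": "carry_out", "data": {
  "increments": [
    [[0, 0, 0.003, 0, 0, 0], [0, 0, 0.006, 0, 0, 0], [0, 0, 0.006, 0, 0, 0]]
  ]
}}

```text
clock: 15.23
eef_pos: [565.5, 91.9, 186.9]
tcp_rot: [-3.142, 0.001, -3.082]
contact_force: [-0.4, 2.6, 2.3]
opening: 0.0
```

Call:
{"op": "carry_out", "data": {
  "increments": [
    [[0, 0, 0.003, 0, 0, 0], [0, 0, 0.006, 0, 0, 0], [0, 0, 0.006, 0, 0, 0]]
  ]
}}

```text
clock: 15.48
eef_pos: [565.5, 91.9, 184.5]
tcp_rot: [-3.142, 0.001, -3.082]
contact_force: [0.6, 2.7, 2.4]
opening: -0.006
```

Call:
{"op": "carry_out", "data": {
  "increments": [
    [[0, 0, 0.003, 0, 0, 0], [0, 0, 0.006, 0, 0, 0], [0, 0, 0.006, 0, 0, 0]]
  ]
}}

```text
clock: 15.73
eef_pos: [565.6, 91.8, 182.1]
tcp_rot: [-3.142, 0.001, -3.082]
contact_force: [-0.2, 1.5, 3.3]
opening: -0.003
```

```bash
cat > m.py <<'E'
from h import *
F=[]
for i in range(5):
    optics.grab_frame('side'); s=sense(); F.append(np.r_[s['contact_force'],s['wrist_torque']])
print(np.mean(F,0).round(2),np.std(F,0).round(2),s['eef_pos'],s['clock'])
E
python3 m.py
```

```text
[-0.65  1.74  2.69  0.36  0.06 -0.01] [0.24 0.22 0.25 0.02 0.03 0.03] [565.55915829  91.86801012 182.37017324] 15.9833
```

Still free travel (about 2.7 N); continue in smaller steps.

Call:
{"op": "carry_out", "data": {
  "increments": [
    [[0, 0, 0.003, 0, 0, 0], [0, 0, 0.005, 0, 0, 0], [0, 0, 0.005, 0, 0, 0]]
  ]
}}

```text
clock: 16.23
eef_pos: [565.6, 91.8, 180.2]
tcp_rot: [-3.142, 0.001, -3.082]
contact_force: [-0.7, 2.1, 3.7]
opening: 0.002
```

Call:
{"op": "carry_out", "data": {
  "increments": [
    [[0, 0, 0.003, 0, 0, 0], [0, 0, 0.005, 0, 0, 0], [0, 0, 0.005, 0, 0, 0]]
  ]
}}

```text
clock: 16.48
eef_pos: [565.5, 91.8, 178.3]
tcp_rot: [-3.141, 0.001, -3.082]
contact_force: [-0.4, 1.0, 4.4]
opening: -0.003
```

```bash
python3 m.py
```

```text
[-0.63  0.97  4.79  0.16  0.13  0.01] [0.47 0.42 0.56 0.01 0.02 0.03] [565.58546253  91.83280661 178.41071562] 16.7333
```

Call:
{"op": "carry_out", "data": {
  "increments": [
    [[0, 0, 0.0015, 0, 0, 0], [0, 0, 0.003, 0, 0, 0], [0, 0, 0.003, 0, 0, 0], [0, 0, 0.003, 0, 0, 0]]
  ]
}}

```text
clock: 17.07
eef_pos: [565.6, 91.8, 177.2]
tcp_rot: [-3.141, 0.001, -3.082]
contact_force: [-1.0, 0.7, 5.9]
opening: 0.001
```

```bash
python3 m.py
```

```text
[-1.3   1.11  6.05  0.11  0.17  0.01] [0.51 0.46 0.58 0.03 0.03 0.03] [565.60245623  91.78715535 177.30830239] 17.3167
```

Call:
{"op": "carry_out", "data": {
  "increments": [
    [[0, 0, 0.0005, 0, 0, 0], [0, 0, 0.0005, 0, 0, 0], [0, 0, 0.0005, 0, 0, 0], [0, 0, 0.0005, 0, 0, 0], [0, 0, 0.0005, 0, 0, 0]]
  ]
}}

```text
clock: 17.73
eef_pos: [565.6, 91.8, 177.1]
tcp_rot: [-3.141, 0.001, -3.082]
contact_force: [-1.8, 0.9, 6.3]
opening: 0.0
```

Call:
{"op": "carry_out", "data": {
  "increments": [
    [[0, 0, 0, 0, 0, 0], [0, 0, 0, 0, 0, 0], [0, 0, 0, 0, 0, 0], [0, 0, 0, 0, 0, 0], [0, 0, 0, 0, 0, 0]]
  ]
}}

```text
clock: 18.15
eef_pos: [565.6, 91.8, 177.1]
tcp_rot: [-3.141, 0.001, -3.082]
contact_force: [-0.4, 0.2, 5.8]
opening: -0.002
```

```bash
python3 m.py; python3 -c "
from h import *
d=grab('scene','s9b.png'); a=d['img'][130:290,260:440,::-1]
cv2.imwrite('pics/s9z.png',cv2.resize(a,(720,640)[:2],interpolation=2)[:600])"
```

```text
[-0.96  0.13  6.12  0.07  0.16 -0.02] [0.61 0.45 0.37 0.03 0.04 0.01] [565.61374867  91.78942869 177.11856056] 18.4
```

View pics/s9z.png

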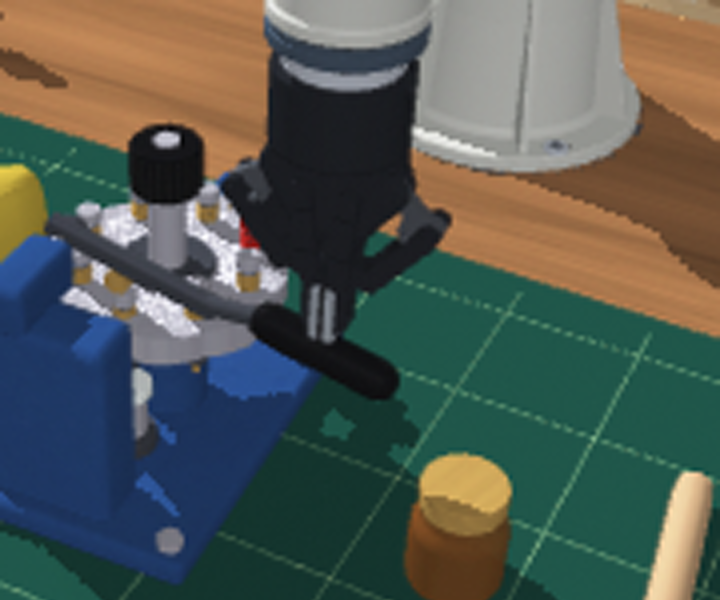

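Call:
{"op": "carry_out", "data": {
  "increments": [
    [[0, 0, -0.006, 0, 0, 0], [0, 0, -0.018, 0, 0, 0], [0, 0, -0.03, 0, 0, 0], [0, 0, -0.042, 0, 0, 0], [0, 0, -0.054, 0, 0, 0]]
  ]
}}

```text
clock: 18.87
eef_pos: [565.5, 91.8, 199.0]
tcp_rot: [-3.141, 0.001, -3.082]
contact_force: [-0.3, -0.1, 1.8]
opening: -0.001
```

Call:
{"op": "carry_out", "data": {
  "increments": [
    [[0, 0, -0.012, 0, 0, 0], [0, 0, -0.024, 0, 0, 0], [0, 0, -0.036, 0, 0, 0], [0, 0, -0.048, 0, 0, 0], [0, 0, -0.06, 0, 0, 0]]
  ]
}}

```text
clock: 19.28
eef_pos: [565.3, 91.8, 222.8]
tcp_rot: [3.142, 0.001, -3.082]
contact_force: [-0.5, 0.0, -0.8]
opening: 0.004
```

Call:
{"op": "carry_out", "data": {
  "increments": [
    [[0, 0, -0.05, 0, 0, 0], [0, 0, -0.1, 0, 0, 0], [0, 0, -0.15, 0, 0, 0], [0, 0, -0.2, 0, 0, 0], [0, 0, -0.2, 0, 0, 0]]
  ]
}}

```text
clock: 19.7
eef_pos: [567.1, 92.2, 306.8]
tcp_rot: [3.141, 0.007, -3.082]
contact_force: [0.6, -0.4, 0.5]
opening: 0.004
```

```bash
python3 -c "
from h import *
s=sense();print(s['clock'],s['eef_pos'],s['contact_force'])
d=grab('scene','s10.png'); a=d['img'][130:290,220:400,::-1]
for t in ['lever_grip','red_head','jar','last','hammer']: print(t,[(np.round(x['point'],1),round(x['confidence'],2)) for x in nets.tip_of(t,'scene')[:1]])
d=grab('side','s10b.png'); b=d['img'][130:290,260:440,::-1]
for t in ['lever_grip','red_head','jar','last','hammer']: print(t,[(np.round(x['point'],1),round(x['confidence'],2)) for x in nets.tip_of(t,'side')[:1]])
cv2.imwrite('pics/s10z.png',np.hstack([cv2.resize(k,(400,356),interpolation=2) for k in (a,b)]))"
```

```text
19.7 [567.08686976  92.16970465 306.80767513] [ 0.59676385 -0.4233044   0.50187329]
lever_grip []
red_head [(array([474.8,  -1.2, 152.6]), 0.7)]
jar [(array([560.8, 185.4,  -0.8]), 0.62)]
last [(array([ 543.5, -248. ,   -3.8]), 0.66)]
hammer [(array([546.6, 311. ,   2.4]), 0.7)]
lever_grip [(array([564.4,  90.6, 197.3]), 0.88)]
red_head [(array([478.3,  -5.3, 148.8]), 0.63)]
jar [(array([558.8, 181.8,  -0.8]), 0.82)]
last [(array([ 538.5, -243. ,   -0.8]), 0.72)]
hammer [(array([541. , 312.7,  -0.8]), 0.75)]
```

View pics/s10z.png

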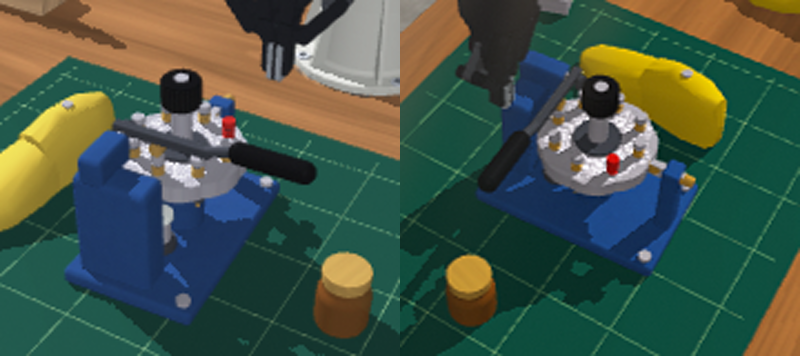

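The lever is back up with its grip top at about 197 mm. The red head is still at 135° counterclockwise of the station, and the arm is clear of everything.

```bash
python3 -c "
from h import *
print(r.sign_off())"
```

```text
the job is handed in; nothing more can be done
None
```

The job is done and handed in at about 20 s of the 66 s allowed. The 3.5 mm tube was brought to the station, pressed lightly on the pad, and the lever let up again.

- **Turret:** I gripped the hub knob at 50 N and turned it 180° counterclockwise, four clicks. Both cameras then put the red head about 135° counterclockwise of the station. A tube lined up with the index plunger, so the disc sat in a click with the 3.5 mm tube under the roller.
- **Press:** With the fingers shut, I pushed the lever grip down in small steps. The force stayed at about 2.4–2.7 N until the tube met the pad, about 38 mm down at the grip. I stopped at about 6.1 N and held for about 1.5 s. By the 4:1 ratio that is roughly 14 N on the pad, but this is an estimate because the pad force was not measured directly.
- **Last checks:** After release the lever grip was back at about 197 mm, and the red head had not moved. The last, jar and hammer were found where they started, within the networks' few millimetres, and the gripper was clear of everything. In the final scene view the network did not find the lever grip, so its height comes from the side camera; the picture agrees.

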